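# Jack up the hinged hob top and hold it

## Robot

A 6-joint arm with a two-finger parallel gripper is mounted at the origin on the work surface. World frame = base frame: x ahead of the robot, y to its left, z up, the work surface at z = 0. Lengths are in m, angles in rad, forces in N, time in s.
With the tool pointing down it reaches from about 0.375 to 0.975 m from the base axis. Payload 3.8 kg.
Tool frame: the origin (TCP) lies on the centre line of the jaws, within the pads' length; the fingertips stand 25 mm ahead of it and the grasp point (between the pads) lies 6 mm ahead of it; z points along the fingers, y is the line along which they close (so a half turn about z gives the same grasp; the last joint's range is limited). The gripper opens to 85 mm and grips with 20 to 120 N. Pads are 22 mm wide; open, the fingers measure 114 mm over their backs; the gripper's body (76 mm by 85 mm) begins 54 mm behind the grasp point. The pads swing forward as they close: fully open they stand 13 mm farther back than shut.
Start: joints at [1.134, 0.264, 1.604, -0, 1.274, -0.037], TCP at [0.263, 0.622, 0.233] pointing down, gripper open.
Joint ranges: [-2.63, 2.63], [-0.94, 2.18], [0.31, 2.57], [-1.31, 4.45], [0, 2.66], [-2.55, 2.55]. Speed limits (rad/s): [2.57, 2.57, 3.14, 3.14, 3.14, 3.14].

## Interface

Orientations are given as a rotation vector (axis times angle).
In Python, from workcell import bot gives the robot as it stands. The module is installed in compiled form; this text tells all that it offers.
- The arm moves only by the tool play_rows, never from a script. Its argument "commands" is a list that holds one entry, the list of rows, each a list of 7 numbers: the shift along the tool's x, y, z as a fraction of full scale, then the turn, a rotation vector about the tool's x, y, z as a fraction of full scale, then the closure, from -1 (fully open) to 1 (shut). A call has 1 to 8 rows; each row is the pose to reach, as a shift and turn from the pose commanded when the call began, along the tool's axes at that moment, turning the shorter way round; what a row does not reach only later rows make up. Full scale, the value 1, is 60 cm for a shift and 180 degrees for a turn. A row lasts 1/10 s, in which the tool goes at most 50 mm and 8.59 degrees, less where a joint would pass 70% of its speed; a pose out of reach is approached as far as the arm can. A call with a number of a shift or a turn outside -1 to 1 is refused whole. A call with a gripper value outside its range is refused whole. The fingers move at their own pace and stop on an object; "force" is the grip in N (left out, the last holds). Time passes only in rows, so rows that repeat a pose let the fingers close. It gives the time, the measured TCP pose, the force, the opening and the grip force at its end, in the units of the state.
- bot.read_state(): the state, without advancing time (a new reading comes with each control period).
- bot.read_camera(name): name is "scene" or "top"; returns the picture (384x512x3 uint8, blue, green, red); there is no depth.
- bot.camera_params(name): a dict with "fov_y" (degrees; the focal length in pixels is half the picture's height over the tangent of half this angle, whatever the lens; pixels are square), "cx", "cy" (the principal point, pixels), "rvec" (rotation vector, rad) and "tvec" (3), from world to camera coordinates, as OpenCV has them. Camera axes: x right, y down, z forward; pixel columns grow to the right and rows downward; lengths in m; the calibration is good to about 2 mm. A picture is of the moment at which its call begins. camera_params takes no time and is no camera call.
- bot.finish_job(): hands the job in; it is judged then, once.
The state is a dict: "time": time; "q": joint angles; "joint_vel": joint speeds; "joint_torque": joint torques, N m; "tool_pos": TCP position; "tcp_rot": TCP orientation; "wrist_force": force on the tool from outside, world axes, zero at the start; "torque": the same for the moment, N m; "width": opening from 0.0 (shut) to 1.0 (fully open); "grip_force": force on a finger pad.
Only numpy, scipy, OpenCV 4.12 (cv2) and the standard library are available. Lean on these libraries where they do the work, as an engineer would, in place of code of your own. Each camera call takes 0.05 s, during which the arm holds its last target. There are 200 camera calls.

## Task

The hinged top of the burner has to be held open a little for cleaning: first wind the handwheel of its hold-down anticlockwise (seen from above) one full turn to its stop, so that the bolt is drawn back, then carry the small lever jack over, stand it flat on the counter with its saddle squarely under the round lift pad on the burner's edge, and let go of it. Pump the jack handle: one full stroke down, let it spring all the way back up so that the top settles again, then push it fully down a second time and finish while still holding the handle down, with the jack alone carrying the raised top (the robot must not touch the burner then). Leave the other kitchen things where they are.

Things in the scene. Friction and masses are not known exactly. Their poses are not given: they have to be found in the camera images.
- hob: steel burner, 320 mm (its x) by 280 mm (its y), fixed on the counter; origin under its centre, z up. Its top plate (upper face 60 mm above the counter, pan supports to 88 mm) is hinged along the +y edge, so the -y edge lifts. Along the -y edge stand the hold-down with the handwheel (axis at x -75, y -200 mm) and the lift pad (x +75, y -184 mm)
- hob_top (a joint): angle of the burner's top, 0 lying shut, grows as the -y edge rises (0.03 rad lifts the pad 10 mm); the top weighs 1 to 1.6 kg and falls shut by itself. A full jack stroke gives about 0.07
- lift_pad (a point): centre of the underside of the lift pad: a round steel disc 48 mm across, 8 mm thick, with a small dark 14 mm centre mark on its upper face, on a short 26 mm wide bracket, centre 44 mm out from the -y edge of the top plate; underside 50 mm above the counter when shut. Axes as the burner's when shut
- wheel_axis (a point): point on the vertical axis of the handwheel, 104 mm above the counter (half-way up the knob). The wheel is a dark steel disc 100 mm across, upper face 86 mm above the counter (its hub, 28 mm across, 94 mm)
- wheel_knob (a point): centre of the handwheel's upright crank knob, 18 mm across, from 86 to 118 mm above the counter, 38 mm out from the wheel axis; the knob spins freely on its own pin, so it can be pinched and led round in a circle
- wheel (a joint): handwheel angle, anticlockwise from above positive, starts at 0 to 0.1, stop at 6.6; slight friction (1 to 2 N at the knob), stays where left. Each radian draws back, by 4.2 mm, the flat bolt that lies 16 mm over the top plate and bars it
- jack_grip (a point): grasp point of the loose jack (0.65 to 0.95 kg), 55 mm above its underside, between its two steel cheeks, 40 mm wide over both (along its y, grasp across), 36 mm along x, top 74 mm up. x axis points to the saddle, z up; the handle goes to -x. Base plate 8 mm thick, 64 mm wide, from 40 mm ahead (x) to 125 mm behind
- saddle (a point): centre of the top of the jack's round saddle (24 mm across), which points up at the end of the short lever arm, 55 mm ahead (jack x) of jack_grip and 39 mm above the counter when down; a full stroke raises it to 73 mm and draws it back 5 mm
- handle (a point): centre of the upper face of the black rubber handle paddle (66 mm long, 36 wide, 10 thick); handle up: 125 mm behind jack_grip, 131 mm above the counter; fully down: 150 mm behind, 42 mm up. Pivot: jack's y axis, 7 mm below jack_grip; this point is 150 mm behind and 5 mm above it along the bar, which rises rearwards at 0.55 rad minus joint value
- jack_lever (a joint): angle of the jack lever, 0 with the handle up (a spring returns it), 0.62 pushed right down; needs about 2 N at the paddle at first and 3 to 8 N under load
- jack: the whole loose lever jack, steel with black paddle; origin on its underside below jack_grip, same axes
- tiffin: bystander: closed round steel tiffin box, 124 mm across, 104 mm high; origin under its centre
- jar: bystander: orange plastic jar, 80 mm across, 120 mm high; origin under its centre
- bowl: bystander: steel bowl, 100 mm across, 40 mm high; origin under its centre
- mug: bystander: white mug, 80 mm across, 90 mm high; origin under its centre
- spice: bystander: amber spice jar, 44 mm across, 80 mm high; origin under its centre
- pepper: bystander: clear pepper jar, 44 mm across, 70 mm high; origin under its centre
Things that resemble listed ones, but are neither listed nor needed, are in the scene too. Several things have the shape of the jack; the one meant has the colours described above.

How it is judged:
On the way, in this order (a step that is already met when the one before it is completed fails the run):
1. the handwheel is wound back to its stop (value of joint wheel above 6.35 rad), for 0.2 s.
2. the jack stands flat and let go, its saddle under the lift pad (horizontal distance between saddle and lift_pad below 0.013 m and angle between jack_grip's own z axis and vertical below 0.06 rad and height (world z) of jack_grip below 0.059 m and value of joint wheel above 6.35 rad and contact force between jack and the arm below 0.3 N and contact force between jack and the fingers below 0.3 N), for 0.2 s.
3. first stroke: handle down, top raised by the jack (value of joint jack_lever above 0.48 rad and value of joint hob_top above 0.035 rad and contact force between jack and hob above 1.5 N and contact force between the arm and hob below 0.5 N), for 0.1 s.
4. the handle is back up and the top shut again (value of joint jack_lever below 0.06 rad and value of joint hob_top below 0.006 rad), for 0.1 s.
At the end, for the whole second after the job is handed in: Robot still pressing the jack handle (over 1 N), lever over 0.48 rad; burner top at rest, raised over 0.035 rad, carried by the jack (over 1.5 N), not touched by the robot; saddle within 20 mm of pad centre; jack flat (0.06 rad) on the counter; handwheel over 6.35 rad (all of step 3 and velocity of joint hob_top between -0.03 and 0.03 rad/s and contact force between the fingers and jack above 1 N and contact force between the fingers and hob below 0.5 N and horizontal distance between saddle and lift_pad below 0.02 m and angle between jack_grip's own z axis and vertical below 0.06 rad and height (world z) of jack_grip below 0.059 m and value of joint wheel above 6.35 rad); the arm keeps its last pose, push and grip.
It fails at once if one of the bystanders is displaced by more than 50 mm (distance of any of tiffin, jar, bowl, mug, spice, pepper from where it was at the start of the episode above 0.05 m).
It also fails if it takes over 72 s, if anything falls off the work surface, if the arm or the gripper's body presses on something with over 40 N, if the wrist force passes 120 N, or if a joint passes its speed limit or range.

## Working session

There is one attempt and no reset: what is moved stays moved. The work goes in short steps, Python scripts to look and compute and a tool call to move; the robot and the scene stay as the last step left them, time stands still between calls to the robot, and variables do not carry over. Pictures are saved under pics/ and viewed, at most 10 in all, crops included, and the job is handed in when it is done.

Besides the shell and the picture viewer there is one more tool, called after ">>>" by a JSON object that holds its "name" and its "arguments". play_rows: Moves the arm, as the interface text tells. Its arguments: {"type":"object","properties":{"commands":{"type":"array"},"force":{"type":"number"}},"required":["commands"]}

```bash
mkdir -p pics; python3 - <<'E'
from workcell import bot
import cv2
for n in("scene","top"):
    cv2.imwrite(f"pics/{n}0.png",cv2.resize(bot.read_camera(n),(800,600),interpolation=cv2.INTER_CUBIC)); print(n,bot.camera_params(n))
s=bot.read_state(); print(s)
E
```

```text
scene {'fov_y': 49.92518432029945, 'cx': 252.89681351462195, 'cy': 188.76424567174388, 'rvec': array([ 1.08619671,  2.33029813, -1.06111462]), 'tvec': array([ 0.2841174 , -0.1452072 ,  1.76455713])}
top {'fov_y': 51.71247855238431, 'cx': 252.2367085899813, 'cy': 194.13567350313932, 'rvec': array([ 2.14992857, -2.16455193,  0.10999139]), 'tvec': array([-0.0094137 ,  0.45204936,  1.50528026])}
{'time': 0.1, 'q': array([ 1.13411491e+00,  2.64682262e-01,  1.60523908e+00,  2.01122512e-05,
        1.27369647e+00, -3.68734093e-02]), 'joint_vel': array([ 0.00019425, -0.00252699, -0.00196705, -0.00010276,  0.00053883,
        0.0005668 ]), 'joint_torque': array([ 9.75652874e-04, -5.16703963e+01, -3.68592918e+01,  8.67372751e-05,
        6.21595042e-03,  2.44041655e-05]), 'tool_pos': array([0.26243954, 0.62118091, 0.23138263]), 'tcp_rot': array([-0.62375329, -3.07854263,  0.00308478]), 'wrist_force': array([ 0.14833711,  0.7090484 , -0.03590267]), 'torque': array([-0.00709279,  0.00596546,  0.0048701 ]), 'grip_force': 0.0, 'width': 0.9991887291812346}
```

View pics/scene0.png

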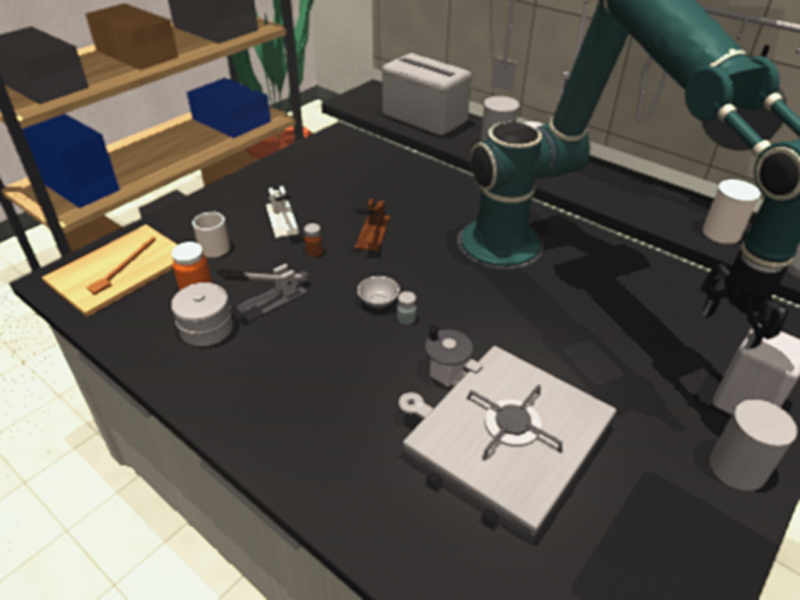

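View pics/top0.png

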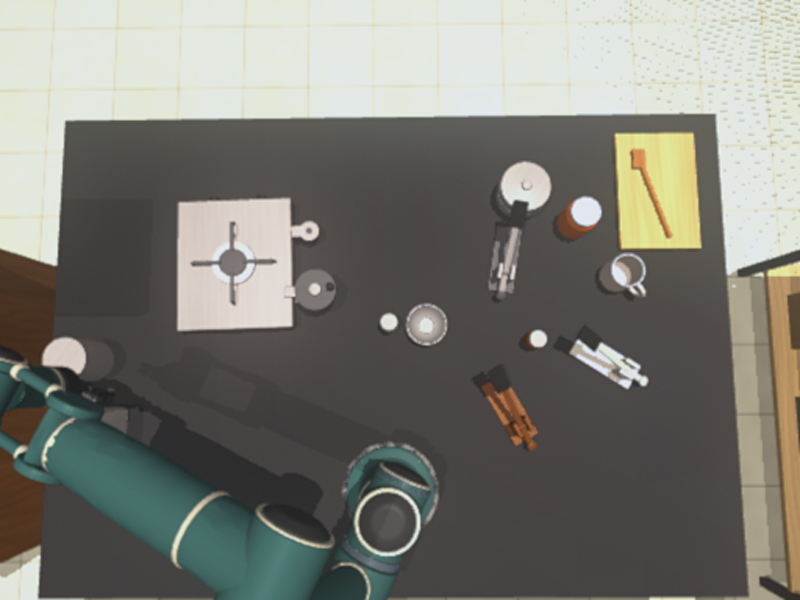

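The top view shows the hob at (235,264), the pad at (310,231) and the wheel at (315,289). The steel jack is at (505,255), with its paddle over towards the tiffin at (520,212). I'll enlarge both areas.

```bash
cat > h.py <<'E'
import cv2, numpy as np
from workcell import bot
from scipy.spatial.transform import Rotation as R
def cam(n):
    p=bot.camera_params(n); f=192/np.tan(np.radians(p['fov_y']/2))
    return np.array([[f,0,p['cx']],[0,f,p['cy']],[0,0,1]]),cv2.Rodrigues(p['rvec'])[0],p['tvec'],p['rvec']
def ray(n,uv,z):
    K,Rm,t,_=cam(n); d=Rm.T@np.linalg.inv(K)@np.array([*uv,1.]); o=-Rm.T@t
    return o+d*(z-o[2])/d[2]
def proj(n,X):
    K,Rm,t,r=cam(n); return cv2.projectPoints(np.array(X,float).reshape(-1,1,3),r,t,K,None)[0].reshape(-1,2)
def crop(n,x0,y0,w,h,s,im=None):
    im=bot.read_camera(n) if im is None else im
    c=cv2.resize(im[y0:y0+h,x0:x0+w],None,fx=s,fy=s,interpolation=cv2.INTER_CUBIC)
    for x in range(-(-x0//10)*10,x0+w,10):
        cv2.line(c,(int((x-x0+.5)*s),0),(int((x-x0+.5)*s),6),(0,255,255),1); cv2.putText(c,str(x),(int((x-x0+.5)*s)-12,18),0,.4,(0,255,255),1)
    for y in range(-(-y0//10)*10,y0+h,10):
        cv2.line(c,(0,int((y-y0+.5)*s)),(6,int((y-y0+.5)*s)),(0,255,255),1); cv2.putText(c,str(y),(8,int((y-y0+.5)*s)+4),0,.4,(0,255,255),1)
    return c
E
python3 - <<'E'
from h import *
t=bot.read_camera("top"); s=bot.read_camera("scene")
a=crop("top",105,120,115,95,6.5/2*1.05,t)
A=lambda c:cv2.resize(c,(400,300),interpolation=cv2.INTER_CUBIC)
g=[crop("top",178,128,50,84,7,t),crop("top",300,122,50,84,7,t)]
cv2.imwrite("pics/c1.png",np.hstack(g))
g=[crop("scene",250,200,60,75,6.5,s),crop("scene",145,160,60,75,6.5,s)]
cv2.imwrite("pics/c2.png",np.hstack(g))
E
```

```text
(no output)
```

View pics/c1.png

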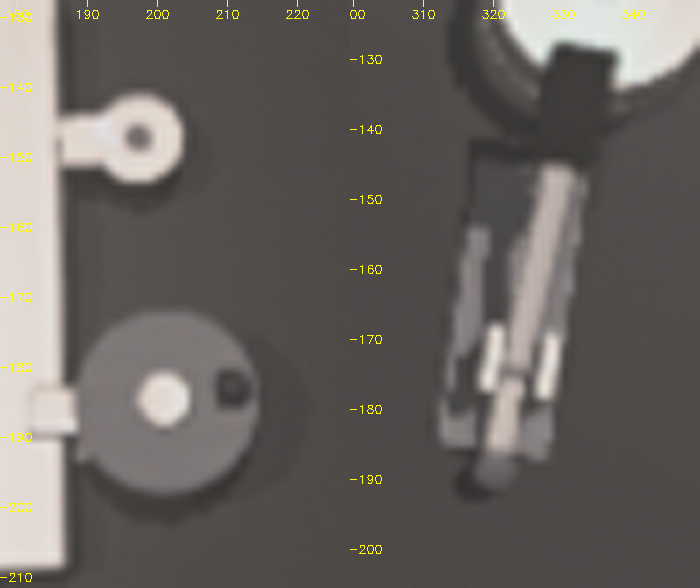

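View pics/c2.png

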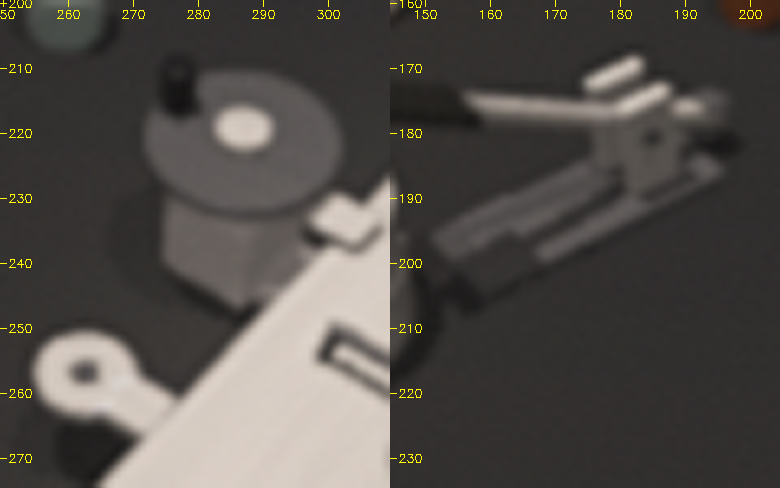

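In the crops (source pixels, top view) the pad mark is at (197.1,147.1), the hub at (200.9,184.5) and the knob at (210.6,182.9). For the jack, the cheeks are at (323.7,173.1), the saddle at (320.4,188.2) and the paddle at (332.2,135.8). In the scene view the pad is at (262.4,256.7), the hub at (286.9,219.3), the knob at (276.9,209.7) and the cheeks at (181.1,172.9).

```bash
python3 - <<'E'
from h import *
np.set_printoptions(precision=4,suppress=True)
for n,c,p,z in [("pad","top",(197.07,147.07),.058),("pad","scene",(262.4,256.7),.058),("disc","top",(201.5,184.9),.086),("hub","top",(200.9,184.5),.094),("hub","scene",(286.9,219.3),.094),("knob","top",(210.6,182.9),.118),("knob","scene",(276.9,209.7),.118),
 ("cheek","top",(323.7,173.1),.074),("cheek","scene",(181.1,172.9),.074),("saddle","top",(320.4,188.2),.039),("paddle","top",(332.2,135.8),.131),
 ("front","top",(320.1,186.1),.008),("tiffin","top",(524/1.5625,185/1.5625),.104),("bowl","top",(426/1.5625,325/1.5625),.03),("pepper","top",(389/1.5625,322/1.5625),.07),("spice","top",(539/1.5625,339/1.5625),.08),("jar","top",(586/1.5625,212/1.5625),.12),
 ("hobcTL","top",(178/1.5625,204/1.5625),.06),("TR","top",(291/1.5625,199/1.5625),.06),("BR","top",(293/1.5625,327/1.5625),.06),("BL","top",(178/1.5625,330/1.5625),.06)]:
    print(n,c,ray(c,p,z))
print(R.from_rotvec(bot.read_state()['tcp_rot']).as_matrix())
E
```

```text
pad top [0.6318 0.1979 0.058 ]
pad scene [0.6316 0.1944 0.058 ]
disc top [0.4811 0.1757 0.086 ]
hub top [0.4815 0.1768 0.094 ]
hub scene [0.483  0.1756 0.094 ]
knob top [0.4838 0.138  0.118 ]
knob scene [0.4888 0.138  0.118 ]
cheek top [ 0.524  -0.2819  0.074 ]
cheek scene [ 0.5245 -0.2837  0.074 ]
saddle top [ 0.4714 -0.2738  0.039 ]
paddle top [ 0.652  -0.3068  0.131 ]
front top [ 0.4836 -0.2778  0.008 ]
tiffin top [ 0.7256 -0.3258  0.104 ]
bowl top [ 0.3974 -0.0905  0.03  ]
pepper top [ 0.402  -0.0005  0.07  ]
spice top [ 0.3584 -0.3549  0.08  ]
jar top [ 0.6539 -0.4659  0.12  ]
hobcTL top [0.6993 0.5202 0.06  ]
TR top [0.7093 0.2403 0.06  ]
BR top [0.3924 0.2314 0.06  ]
BL top [0.3871 0.5097 0.06  ]
[[-0.9211  0.3892 -0.0006]
 [ 0.3892  0.9211 -0.0013]
 [ 0.     -0.0014 -1.    ]]
```

>>> {"name": "play_rows", "arguments": {"commands": [[[-0.657, -0.598, 0.05, 0, 0, -0.127, -1], [-0.657, -0.598, 0.05, 0, 0, -0.127, -1], [-0.657, -0.598, 0.05, 0, 0, -0.127, -1], [-0.657, -0.598, 0.05, 0, 0, -0.127, -1], [-0.657, -0.598, 0.05, 0, 0, -0.127, -1], [-0.657, -0.598, 0.05, 0, 0, -0.127, -1], [-0.657, -0.598, 0.05, 0, 0, -0.127, -1], [-0.657, -0.598, 0.05, 0, 0, -0.127, -1]]]}}

```text
time: 1.0
tool_pos: [0.4305, 0.2573, 0.2101]
tcp_rot: [0.001, 3.141, 0.0]
wrist_force: [0.4, 0.2, -0.7]
width: 1.001
grip_force: 0.0
```

```bash
cat >> h.py <<'E'
np.set_printoptions(precision=4,suppress=True)
def rel(P,yawy=None):
    "fractions from measured pose to world point(s) P; yawy = wanted world angle of tool y (deg), pointing down"
    s=bot.read_state(); M=R.from_rotvec(s['tcp_rot']); print("t",s['time'],"p",s['tool_pos'],"yaw_y",np.degrees(np.arctan2(*M.as_matrix()[[1,0],1])),"F",s['wrist_force'],"w",s['width'],"q",s['q'])
    r=np.zeros(3)
    if yawy is not None:
        a=np.radians(yawy); y=np.array([np.cos(a),np.sin(a),0]); z=np.array([0,0,-1.]); T=np.c_[np.cross(y,z),y,z]
        r=(M.inv()*R.from_matrix(T)).as_rotvec()/np.pi
    for p in np.atleast_2d(P): print(np.round(np.r_[M.inv().apply(p-s['tool_pos'])/.6,r],4).tolist())
E
python3 -c "
from h import *
rel([.4865,.138,.2],90)"
```

```text
t 1.0 p [0.4305 0.2573 0.2101] yaw_y 89.97811533167578 F [ 0.4461  0.2137 -0.6948] w 1.0007400959370925 q [ 0.4891 -0.0516  1.9935 -0.0001  1.1992 -1.0813]
[-0.0934, -0.1988, 0.0168, 0.0001, 0.0002, -0.0001]
```

>>> {"name": "play_rows", "arguments": {"commands": [[[-0.093, -0.199, 0.017, 0, 0, 0, -1], [-0.093, -0.199, 0.017, 0, 0, 0, -1], [-0.093, -0.199, 0.017, 0, 0, 0, -1], [-0.093, -0.199, 0.017, 0, 0, 0, -1], [-0.093, -0.199, 0.017, 0, 0, 0, -1], [-0.093, -0.199, 0.017, 0, 0, 0, -1], [-0.093, -0.199, 0.017, 0, 0, 0, -1]]]}}

```text
time: 1.7
tool_pos: [0.4854, 0.1409, 0.2]
tcp_rot: [0.002, -3.142, -0.0]
wrist_force: [-0.4, 1.3, -0.3]
width: 0.997
grip_force: 0.0
```

```bash
python3 -c "
from h import *
rel([.4865,.138,.122],90)"
```

```text
t 1.7 p [0.4854 0.1409 0.2   ] yaw_y 90.05858173782117 F [-0.3846  1.2841 -0.2869] w 0.9969757579009139 q [ 0.233  -0.0354  1.9972  0.0003  1.1797 -1.3389]
[-0.0018, -0.0049, 0.13, 0.0001, -0.0, 0.0003]
```

>>> {"name": "play_rows", "arguments": {"commands": [[[-0.002, -0.005, 0.065, 0, 0, 0, -1], [-0.002, -0.005, 0.13, 0, 0, 0, -1], [-0.002, -0.005, 0.13, 0, 0, 0, 0.3], [-0.002, -0.005, 0.13, 0, 0, 0, 1], [-0.002, -0.005, 0.13, 0, 0, 0, 1], [-0.002, -0.005, 0.13, 0, 0, 0, 1], [-0.002, -0.005, 0.13, 0, 0, 0, 1], [-0.002, -0.005, 0.13, 0, 0, 0, 1]]], "force": 40}}

```text
time: 2.5
tool_pos: [0.4878, 0.1369, 0.1231]
tcp_rot: [0.001, 3.14, 0.001]
wrist_force: [-0.1, -0.4, 0.6]
width: 0.003
grip_force: 0.0
```

```bash
python3 - <<'E'
from h import *
cv2.imwrite("pics/grip.png",crop("scene",240,160,80,75,7))
C=np.array([.482,.1762]); s=bot.read_state(); print(s['grip_force'],s['width'],s['wrist_force'],s['tool_pos'],np.array([.4865,.138])-C)
E
```

```text
0.0 0.003363484701419602 [ 0.8219 -0.4759 -0.64  ] [0.4876 0.1368 0.1228] [ 0.0045 -0.0382]
```

View pics/grip.png

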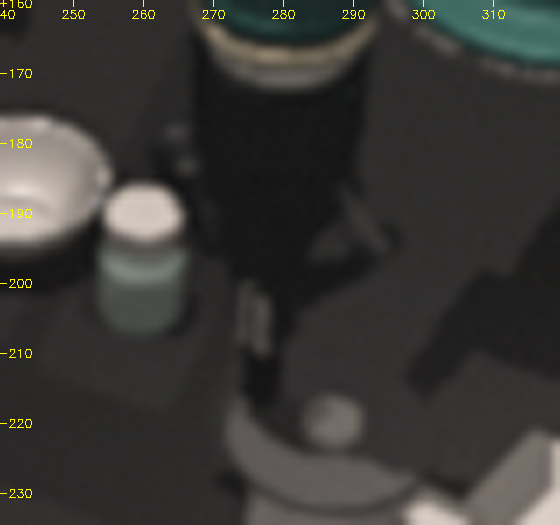

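The fingers closed to zero width, so they missed the knob. It is hidden behind the gripper in this view. I'll rise, move aside and look again.

>>> {"name": "play_rows", "arguments": {"commands": [[[0, 0, -0.08, 0, 0, 0, 1], [0, 0, -0.16, 0, 0, 0, -1], [0.08, 0, -0.16, 0, 0, 0, -1], [0.16, 0, -0.16, 0, 0, 0, -1], [0.16, 0, -0.16, 0, 0, 0, -1], [0.16, 0, -0.16, 0, 0, 0, -1]]]}}

```text
time: 3.15
tool_pos: [0.3904, 0.1368, 0.2182]
tcp_rot: [0.0, 3.14, 0.001]
wrist_force: [0.7, 0.5, 0.7]
width: 0.845
grip_force: 0.0
```

```bash
python3 - <<'E'
from h import *
print(bot.read_state()['tool_pos'])
print(proj("scene",[[.4876,.1368,.098],[.4865,.138,.118],[.4865,.138,.086]]),proj("top",[[.4865,.138,.118]]))
g=[crop("scene",240,180,70,75,5.6),crop("top",160,120,70,75,5.6)]
cv2.imwrite("pics/w2.png",np.hstack(g))
E
```

```text
[0.3904 0.1368 0.2182]
[[276.5688 213.7558]
 [277.3434 209.3196]
 [276.8996 216.3546]] [[210.6127 182.1649]]
```

View pics/w2.png

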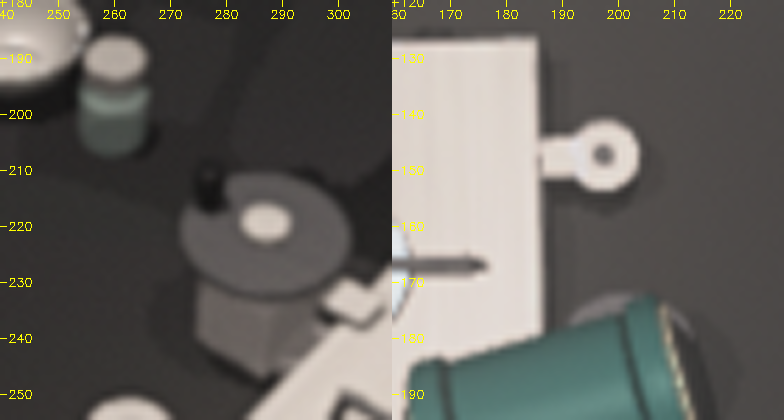

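```bash
python3 -c "
from h import *
rel([[.4865,.138,.17],[.4865,.138,.142]],90)"
```

```text
t 3.25 p [0.3921 0.1369 0.2185] yaw_y 89.94851780137569 F [-0.4297 -0.8044  0.6004] w 0.9922420335875707 q [ 0.2762 -0.2395  2.1393 -0.0001  1.24   -1.2937]
[-0.1572, 0.0019, 0.0811, 0.0001, 0.0006, -0.0003]
[-0.1572, 0.0019, 0.1278, 0.0001, 0.0006, -0.0003]
```

>>> {"name": "play_rows", "arguments": {"commands": [[[-0.08, 0.002, 0, 0, 0, 0, 1], [-0.157, 0.002, 0, 0, 0, 0, 1], [-0.157, 0.002, 0.08, 0, 0, 0, 1], [-0.157, 0.002, 0.08, 0, 0, 0, 1], [-0.157, 0.002, 0.1, 0, 0, 0, 1], [-0.157, 0.002, 0.115, 0, 0, 0, 1], [-0.157, 0.002, 0.128, 0, 0, 0, 1], [-0.157, 0.002, 0.128, 0, 0, 0, 1]]]}}

```text
time: 4.05
tool_pos: [0.4847, 0.1379, 0.1407]
tcp_rot: [-0.001, -3.141, 0.0]
wrist_force: [-1.1, 0.0, -0.1]
width: 0.0
grip_force: 0.0
```

>>> {"name": "play_rows", "arguments": {"commands": [[[0, 0, 0.008, 0, 0, 0, 1], [0, 0, 0.008, 0, 0, 0, 1]]]}}

```text
time: 4.25
tool_pos: [0.4852, 0.138, 0.1365]
tcp_rot: [0.001, 3.141, 0.0]
wrist_force: [0.1, 0.2, 0.3]
width: 0.002
grip_force: 0.0
```

>>> {"name": "play_rows", "arguments": {"commands": [[[0, 0, 0.008, 0, 0, 0, 1], [0, 0, 0.008, 0, 0, 0, 1]]]}}

```text
time: 4.45
tool_pos: [0.485, 0.1379, 0.1312]
tcp_rot: [-0.001, -3.141, 0.0]
wrist_force: [-0.1, 0.3, -0.3]
width: -0.0
grip_force: 0.0
```

>>> {"name": "play_rows", "arguments": {"commands": [[[0, 0, 0.008, 0, 0, 0, 1], [0, 0, 0.008, 0, 0, 0, 1]]]}}

```text
time: 4.65
tool_pos: [0.4848, 0.1378, 0.126]
tcp_rot: [-0.001, -3.141, 0.0]
wrist_force: [-0.8, -0.2, -0.0]
width: -0.003
grip_force: 0.0
```

>>> {"name": "play_rows", "arguments": {"commands": [[[0, 0, 0.008, 0, 0, 0, 1], [0, 0, 0.008, 0, 0, 0, 1]]]}}

```text
time: 4.85
tool_pos: [0.4848, 0.1378, 0.1212]
tcp_rot: [-0.001, -3.14, 0.0]
wrist_force: [0.4, -1.0, -0.5]
width: -0.002
grip_force: 0.0
```

>>> {"name": "play_rows", "arguments": {"commands": [[[0, 0, 0.008, 0, 0, 0, 1], [0, 0, 0.008, 0, 0, 0, 1]]]}}

```text
time: 5.05
tool_pos: [0.487, 0.1382, 0.1187]
tcp_rot: [0.001, 3.138, 0.001]
wrist_force: [-0.2, -0.2, 7.3]
width: 0.002
grip_force: 2.8
```

Contact came at TCP z≈0.119, but the tip should already have met the knob top at 0.143. I'll look once more with predicted points overlaid.

```bash
python3 - <<'E'
from h import *
s=bot.read_state(); p=s['tool_pos']; print(p,s['wrist_force'],s['torque'])
g=[]
for n,x0,y0,w,h in(("scene",250,170,55,65),("top",175,140,55,65)):
    c=crop(n,x0,y0,w,h,7)
    c=cv2.convertScaleAbs(c,alpha=2.2)
    for dz,col in((0,(0,0,255)),(-.025,(0,255,0))):
        u=proj(n,p+[0,0,dz])[0]; cv2.circle(c,(int((u[0]-x0+.5)*7),int((u[1]-y0+.5)*7)),3,col,-1)
    g.append(c)
cv2.imwrite("pics/w3.png",np.hstack(g))
E
```

```text
[0.487  0.1382 0.1187] [-0.1685 -0.2338  7.2835] [-0.1484 -0.0537 -0.0353]
```

View pics/w3.png

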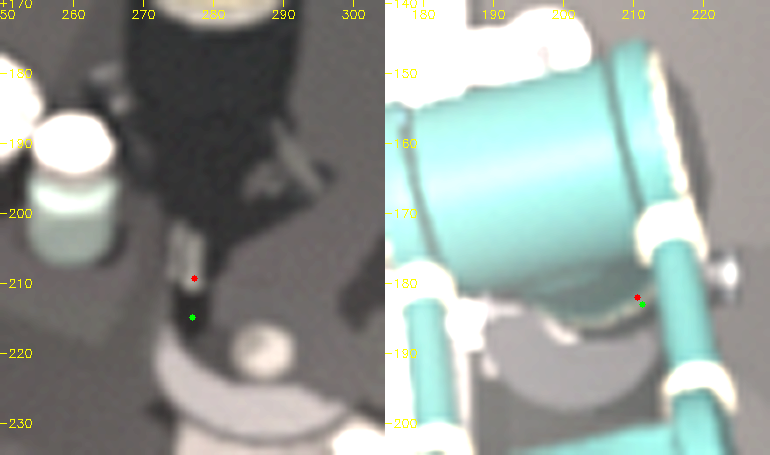

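Grey pads end at about the TCP level (red dot), and the black below them looks like the knob itself. Together with the contact at 0.119, this suggests the fingers were above the knob. I'll open, go lower and close.

>>> {"name": "play_rows", "arguments": {"commands": [[[0, 0, -0.06, 0, 0, 0, -1], [0, 0, -0.06, 0, 0, 0, -1], [0, 0, -0.06, 0, 0, 0, -1], [0, 0, -0.06, 0, 0, 0, -1], [0, 0, -0.02, 0, 0, 0, -1], [0, 0, 0.01, 0, 0, 0, -1], [0, 0, 0.01, 0, 0, 0, -1]]]}}

```text
time: 5.85
tool_pos: [0.4817, 0.1371, 0.107]
tcp_rot: [-0.001, -3.134, 0.003]
wrist_force: [0.4, 0.4, 0.3]
width: 0.998
grip_force: 0.0
```

```bash
python3 -c "
from h import *
rel([[.4865,.138,.108]],90);print(bot.read_state()['torque'])"
```

```text
t 5.85 p [0.4817 0.1371 0.107 ] yaw_y 89.95541069144994 F [0.3669 0.3863 0.2689] w 0.9978503881673287 q [ 0.2276  0.0566  2.0902 -0.      1.0031 -1.3424]
[-0.008, 0.0015, -0.0017, -0.0006, -0.0025, -0.0003]
[-0.0534  0.0141  0.0337]
```

>>> {"name": "play_rows", "arguments": {"commands": [[[-0.008, 0, 0, 0, -0.002, 0, -0.3], [-0.008, 0, 0, 0, -0.002, 0, 0.2], [-0.008, 0, 0, 0, -0.002, 0, 0.6], [-0.008, 0, 0, 0, -0.002, 0, 1], [-0.008, 0, 0, 0, -0.002, 0, 1]]]}}

```text
time: 6.35
tool_pos: [0.4906, 0.1382, 0.112]
tcp_rot: [0.002, 3.134, 0.001]
wrist_force: [-1.2, 0.0, 2.9]
width: 0.173
grip_force: 39.0
```

```bash
python3 -c "
from h import *
rel([[.4865,.138,.108]],90);print(bot.read_state()['torque'],bot.read_state()['grip_force'])"
```

```text
t 6.35 p [0.4906 0.1382 0.112 ] yaw_y 89.94280032632234 F [-1.21    0.0356  2.8744] w 0.17255664436548063 q [ 0.2265  0.0571  2.0793 -0.0013  0.9976 -1.3427]
[0.0069, -0.0004, 0.0066, 0.0002, 0.0024, -0.0003]
[0.007  0.178  0.0143] 38.957707539520925
```

>>> {"name": "play_rows", "arguments": {"commands": [[[0, 0, 0, 0, 0, 0, 1], [0, 0, 0, 0, 0, 0, 1], [0, 0, 0, 0, 0, 0, 1]]]}}

```text
time: 6.65
tool_pos: [0.4906, 0.1382, 0.1119]
tcp_rot: [0.001, 3.134, 0.001]
wrist_force: [-1.5, 0.3, 5.4]
width: 0.173
grip_force: 39.2
```

>>> {"name": "play_rows", "arguments": {"commands": [[[0, 0, 0, 0, 0, 0, -1], [0, 0, 0, 0, 0, 0, -1], [0, 0, 0, 0, 0, 0, -1], [0, 0, 0, 0, 0, 0, -1]]]}}

```text
time: 7.05
tool_pos: [0.4897, 0.1378, 0.1107]
tcp_rot: [0.001, 3.136, -0.0]
wrist_force: [-0.4, -0.2, 0.2]
width: 0.843
grip_force: 0.0
```

>>> {"name": "play_rows", "arguments": {"commands": [[[0.004, 0, -0.008, 0, 0.002, 0, -0.6], [0.004, 0, -0.008, 0, 0.002, 0, 0], [0.004, 0, -0.008, 0, 0.002, 0, 0.6], [0.004, 0, -0.008, 0, 0.002, 0, 1], [0.004, 0, -0.008, 0, 0.002, 0, 1], [0.004, 0, -0.008, 0, 0.002, 0, 1]]]}}

```text
time: 7.65
tool_pos: [0.4901, 0.1386, 0.1186]
tcp_rot: [0.001, 3.137, 0.002]
wrist_force: [-0.6, -0.0, 9.5]
width: 0.003
grip_force: 5.4
```

```bash
python3 -c "
from h import *
rel([[.4865,.138,.108]],90);print(bot.read_state()['torque'],bot.read_state()['grip_force'])"
```

```text
t 7.65 p [0.4901 0.1386 0.1186] yaw_y 89.95266504209292 F [-0.6466 -0.0114  9.4803] w 0.0033635666139143275 q [ 0.2266  0.0499  2.073   0.0002  1.0135 -1.3435]
[0.006, -0.001, 0.0177, 0.0004, 0.0016, -0.0003]
[ 0.0563  0.0079 -0.0382] 5.4376377795415465
```

Closed fingers ride on the knob top at TCP z 0.1186, so the tip is effectively at the reported TCP height. I'll grasp lower, at z≈0.098.

>>> {"name": "play_rows", "arguments": {"commands": [[[0.004, -0.001, -0.02, 0, 0.002, 0, -1], [0.004, -0.001, -0.02, 0, 0.002, 0, -1], [0.004, -0.001, -0.02, 0, 0.002, 0, -1], [0.004, -0.001, -0.02, 0, 0.002, 0, -1], [0.004, -0.001, 0.01, 0, 0.002, 0, -1], [0.004, -0.001, 0.03, 0, 0.002, 0, -1], [0.004, -0.001, 0.03, 0, 0.002, 0, -1], [0.004, -0.001, 0.03, 0, 0.002, 0, -1]]]}}

```text
time: 8.45
tool_pos: [0.4845, 0.1372, 0.0971]
tcp_rot: [-0.001, -3.133, 0.001]
wrist_force: [1.1, 0.5, -0.5]
width: 0.999
grip_force: 0.0
```

>>> {"name": "play_rows", "arguments": {"commands": [[[0, 0, 0, 0, 0, 0, 0], [0, 0, 0, 0, 0, 0, 1], [0, 0, 0, 0, 0, 0, 1], [0, 0, 0, 0, 0, 0, 1], [0, 0, 0, 0, 0, 0, 1], [0, 0, 0, 0, 0, 0, 1]]]}}

```text
time: 9.05
tool_pos: [0.4855, 0.1384, 0.0985]
tcp_rot: [-0.002, -3.136, -0.003]
wrist_force: [-0.9, 5.6, 2.6]
width: 0.189
grip_force: 39.2
```

```bash
python3 -c "
from h import *
rel([[.4865,.138,.098]],90);print(bot.read_state()['torque'],bot.read_state()['grip_force'])"
```

```text
t 9.05 p [0.4855 0.1384 0.0985] yaw_y 89.923166835993 F [-0.8525  5.6041  2.5927] w 0.18863387874190676 q [ 0.2261  0.0726  2.0912  0.0038  0.9827 -1.3455]
[-0.0016, -0.0006, 0.0008, 0.0006, -0.0017, -0.0004]
[0.7922 0.1547 0.0312] 39.185494238948095
```

```bash
python3 - <<'E'
from h import *
a0=np.radians(-84); P=lambda d:.038*np.array([np.cos(a0+np.radians(d)),np.sin(a0+np.radians(d))])
for c in range(3):
    b=P(c*126); print([[round(float(v),3) for v in (-(P(c*126+18*k)-b)[0]/.6,(P(c*126+18*k)-b)[1]/.6)] for k in range(1,8)])
E
```

```text
[[-0.019, 0.005], [-0.036, 0.016], [-0.048, 0.031], [-0.055, 0.05], [-0.056, 0.07], [-0.051, 0.089], [-0.04, 0.105]]
[[0.015, 0.012], [0.034, 0.02], [0.054, 0.021], [0.073, 0.015], [0.089, 0.005], [0.102, -0.011], [0.109, -0.029]]
[[0.001, -0.02], [-0.004, -0.039], [-0.015, -0.056], [-0.03, -0.068], [-0.049, -0.075], [-0.069, -0.076], [-0.088, -0.071]]
```

>>> {"name": "play_rows", "arguments": {"commands": [[[-0.019, 0.005, 0, 0, 0, 0, 1], [-0.036, 0.016, 0, 0, 0, 0, 1], [-0.048, 0.031, 0, 0, 0, 0, 1], [-0.055, 0.05, 0, 0, 0, 0, 1], [-0.056, 0.07, 0, 0, 0, 0, 1], [-0.051, 0.089, 0, 0, 0, 0, 1], [-0.04, 0.105, 0, 0, 0, 0, 1], [-0.04, 0.105, 0, 0, 0, 0, 1]]]}}

```text
time: 9.85
tool_pos: [0.5076, 0.1998, 0.0984]
tcp_rot: [0.001, -3.132, 0.004]
wrist_force: [-6.5, -3.3, 10.1]
width: 0.19
grip_force: 40.0
```

>>> {"name": "play_rows", "arguments": {"commands": [[[0.015, 0.012, 0, 0, 0, 0, 1], [0.034, 0.02, 0, 0, 0, 0, 1], [0.054, 0.021, 0, 0, 0, 0, 1], [0.073, 0.015, 0, 0, 0, 0, 1], [0.089, 0.005, 0, 0, 0, 0, 1], [0.102, -0.011, 0, 0, 0, 0, 1], [0.109, -0.029, 0, 0, 0, 0, 1], [0.109, -0.029, 0, 0, 0, 0, 1]]]}}

```text
time: 10.65
tool_pos: [0.4407, 0.1828, 0.0984]
tcp_rot: [-0.002, -3.131, -0.001]
wrist_force: [-6.4, -0.3, 10.4]
width: 0.19
grip_force: 40.3
```

>>> {"name": "play_rows", "arguments": {"commands": [[[0.001, -0.02, 0, 0, 0, 0, 1], [-0.004, -0.039, 0, 0, 0, 0, 1], [-0.015, -0.056, 0, 0, 0, 0, 1], [-0.03, -0.068, 0, 0, 0, 0, 1], [-0.049, -0.075, 0, 0, 0, 0, 1], [-0.069, -0.076, 0, 0, 0, 0, 1], [-0.088, -0.071, 0, 0, 0, 0, 1], [-0.088, -0.071, 0, 0, 0, 0, 1]]]}}

```text
time: 11.45
tool_pos: [0.4913, 0.14, 0.0982]
tcp_rot: [-0.002, -3.123, 0.002]
wrist_force: [-15.6, -2.2, 21.6]
width: 0.19
grip_force: 41.5
```

```bash
python3 -c "
from h import *
rel([[.4865,.138,.098]],90)
p=bot.read_state()['tool_pos'][:2]-[.482,.1762];print(np.degrees(np.arctan2(p[1],p[0])),np.hypot(*p))"
```

```text
t 11.45 p [0.4913 0.14   0.0982] yaw_y 89.93871226821489 F [-15.5624  -2.2432  21.5604] w 0.1904015878188833 q [ 0.227   0.0929  2.0697  0.0035  0.9977 -1.3447]
[0.0079, -0.0034, 0.0005, -0.0004, -0.006, -0.0003]
-75.64424798630685 0.037323833457372266
```

>>> {"name": "play_rows", "arguments": {"commands": [[[0, 0, 0, 0, 0, 0, 1], [0, 0, 0, 0, 0, 0, 1], [0, 0, 0, 0, 0, 0, -1], [0, 0, 0, 0, 0, 0, -1], [0, 0, 0, 0, 0, 0, -1], [0, 0, -0.08, 0, 0, 0, -1], [0, 0, -0.16, 0, 0, 0, -1], [0, 0, -0.24, 0, 0, 0, -1]]]}}

```text
time: 12.25
tool_pos: [0.4968, 0.1403, 0.2425]
tcp_rot: [-0.001, -3.133, 0.0]
wrist_force: [1.3, 0.7, 0.3]
width: 1.001
grip_force: 0.0
```

```bash
python3 -c "
from h import *
rel([[.526,-.2832,.235]],79.7)
cv2.imwrite('pics/w4.png',crop('scene',240,180,70,75,7))"
```

```text
t 12.25 p [0.4968 0.1403 0.2425] yaw_y 89.95154869508693 F [1.3224 0.7154 0.2807] w 1.0012249825785018 q [ 0.2258 -0.0396  1.9213  0.0017  1.2678 -1.3446]
[-0.0494, -0.7057, 0.0122, -0.0003, -0.0026, 0.057]
```

View pics/w4.png

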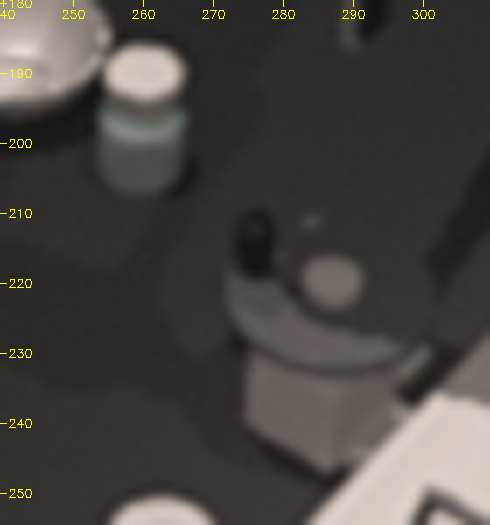

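The bolt has gone from over the plate and the knob is past its start position, so the wheel is wound. Next, the jack.

>>> {"name": "play_rows", "arguments": {"commands": [[[-0.049, -0.706, 0.012, 0, -0.003, 0.057, -1], [-0.049, -0.706, 0.012, 0, -0.003, 0.057, -1], [-0.049, -0.706, 0.012, 0, -0.003, 0.057, -1], [-0.049, -0.706, 0.012, 0, -0.003, 0.057, -1], [-0.049, -0.706, 0.012, 0, -0.003, 0.057, -1], [-0.049, -0.706, 0.012, 0, -0.003, 0.057, -1], [-0.049, -0.706, 0.012, 0, -0.003, 0.057, -1], [-0.049, -0.706, 0.012, 0, -0.003, 0.057, -1]]]}}

```text
time: 13.1
tool_pos: [0.5246, -0.2606, 0.2342]
tcp_rot: [0.282, 3.126, -0.0]
wrist_force: [0.6, 0.2, 0.4]
width: 1.006
grip_force: 0.0
```

>>> {"name": "play_rows", "arguments": {"commands": [[[0, -0.05, 0, 0, 0, 0, -1], [0, -0.05, 0, 0, 0, 0, -1], [0, -0.05, 0, 0, 0, 0, -1]]]}}

```text
time: 13.4
tool_pos: [0.5191, -0.2884, 0.2339]
tcp_rot: [0.285, 3.127, 0.001]
wrist_force: [0.3, 0.5, -0.9]
width: 0.995
grip_force: 0.0
```

```bash
python3 -c "
from h import *
rel([[.526,-.2832,.21],[.526,-.2832,.04]],79.7)"
```

```text
t 13.4 p [ 0.5191 -0.2884  0.2339] yaw_y 79.58186817499926 F [ 0.2834  0.5171 -0.9279] w 0.9951967843470924 q [-0.5501  0.1097  1.7829  0.0017  1.2474 -1.9396]
[-0.0097, 0.0107, 0.0399, 0.0003, 0.0006, -0.0007]
[-0.0092, 0.0104, 0.3232, 0.0003, 0.0006, -0.0007]
```

>>> {"name": "play_rows", "arguments": {"commands": [[[-0.009, 0.01, 0.07, 0, 0, -0.001, -1], [-0.009, 0.01, 0.14, 0, 0, -0.001, -1], [-0.009, 0.01, 0.21, 0, 0, -0.001, -1], [-0.009, 0.01, 0.26, 0, 0, -0.001, -1], [-0.009, 0.01, 0.3, 0, 0, -0.001, -1], [-0.009, 0.01, 0.323, 0, 0, -0.001, -1], [-0.009, 0.01, 0.323, 0, 0, -0.001, -1]]]}}

```text
time: 14.1
tool_pos: [0.525, -0.2811, 0.0387]
tcp_rot: [-0.275, -3.128, -0.003]
wrist_force: [-0.8, 0.7, -0.2]
width: 1.002
grip_force: 0.0
```

>>> {"name": "play_rows", "arguments": {"commands": [[[0, 0, 0, 0, 0, 0, -0.3], [0, 0, 0, 0, 0, 0, 1], [0, 0, 0, 0, 0, 0, 1], [0, 0, 0, 0, 0, 0, 1], [0, 0, 0, 0, 0, 0, 1]]], "force": 120}}

```text
time: 14.6
tool_pos: [0.5279, -0.2845, 0.0433]
tcp_rot: [0.277, 3.123, -0.003]
wrist_force: [-0.4, 0.1, 6.2]
width: 0.45
grip_force: 122.3
```

```bash
python3 -c "
from h import *
rel([[.526,-.2832,.21]],79.7);print(bot.read_state()['grip_force'])"
```

```text
t 14.6 p [ 0.5279 -0.2845  0.0433] yaw_y 79.86496436592306 F [-0.439   0.0731  6.2469] w 0.449834599128928 q [-0.5363  0.3023  1.9344  0.001   0.8981 -1.9308]
[0.0016, 0.0011, -0.2779, -0.0005, 0.0021, 0.0009]
122.26356983184814
```

>>> {"name": "play_rows", "arguments": {"commands": [[[0, 0, -0.02, 0, 0, 0, 1], [0, 0, -0.05, 0, 0, 0, 1], [0, 0, -0.1, 0, 0, 0, 1], [0, 0, -0.16, 0, 0, 0, 1], [0, 0, -0.22, 0, 0, 0, 1], [0, 0, -0.28, 0, 0, 0, 1], [0, 0, -0.28, 0, 0, 0, 1], [0, 0, -0.28, 0, 0, 0, 1]]]}}

```text
time: 15.4
tool_pos: [0.5255, -0.283, 0.2085]
tcp_rot: [0.277, 3.127, -0.001]
wrist_force: [-0.7, 0.4, -7.8]
width: 0.447
grip_force: 122.0
```

```bash
python3 - <<'E'
from h import *
rel([[.633,.06,.21]],1.6); s=bot.read_state(); print(s['torque'],s['grip_force'])
cv2.imwrite("pics/j1.png",np.hstack([crop("scene",130,90,100,115,4),crop("top",280,110,90,115,4)]))
E
```

```text
t 15.4 p [ 0.5255 -0.283   0.2085] yaw_y 79.86590369416426 F [-0.6904  0.393  -7.7976] w 0.44723038232546136 q [-0.5363  0.132   1.8059  0.0009  1.2011 -1.9305]
[-0.0759, 0.5943, -0.0024, 0.0006, 0.0008, 0.4348]
[0.0666 0.2058 0.0103] 122.03169822692871
```

View pics/j1.png

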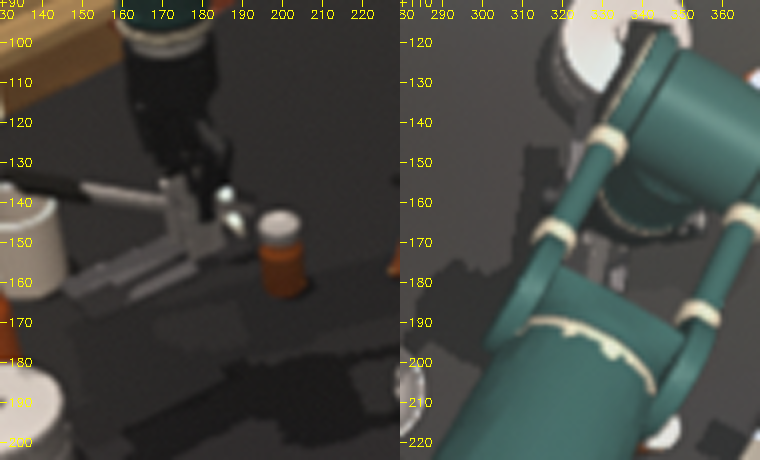

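Jack lifted: about 7.8 N of weight and clear of the spice jar, which sits at (200,255) in the scene view. Now carry it.

>>> {"name": "play_rows", "arguments": {"commands": [[[-0.005, 0.04, -0.002, 0, 0, 0.03, 1], [-0.013, 0.1, -0.002, 0, 0, 0.075, 1], [-0.021, 0.16, -0.002, 0, 0, 0.12, 1], [-0.028, 0.22, -0.002, 0, 0, 0.165, 1], [-0.036, 0.28, -0.002, 0, 0, 0.21, 1], [-0.044, 0.34, -0.002, 0, 0, 0.255, 1], [-0.051, 0.4, -0.002, 0, 0, 0.295, 1], [-0.058, 0.45, -0.002, 0, 0, 0.335, 1]]]}}

```text
time: 16.3
tool_pos: [0.6058, -0.0213, 0.2062]
tcp_rot: [-1.816, -2.56, 0.002]
wrist_force: [-0.0, -0.1, -7.1]
width: 0.45
grip_force: 122.5
```

```bash
python3 -c "
from h import *
rel([[.635,.064,.205]],1.6)"
```

```text
t 16.3 p [ 0.6058 -0.0213  0.2062] yaw_y 19.306345473462972 F [-0.0232 -0.0559 -7.1247] w 0.450087207462639 q [-0.0763  0.155   1.7839  0.0002  1.206  -0.4134]
[0.1181, 0.0929, 0.002, -0.001, -0.0003, 0.0984]
```

>>> {"name": "play_rows", "arguments": {"commands": [[[0.04, 0.03, 0.002, 0, 0, 0.035, 1], [0.08, 0.062, 0.002, 0, 0, 0.07, 1], [0.118, 0.093, 0.002, 0, 0, 0.098, 1], [0.118, 0.093, 0.002, 0, 0, 0.098, 1], [0.118, 0.093, 0.002, 0, 0, 0.098, 1]]]}}

```text
time: 16.8
tool_pos: [0.6348, 0.0624, 0.2054]
tcp_rot: [-2.18, -2.26, 0.005]
wrist_force: [-0.2, -0.6, -6.8]
width: 0.449
grip_force: 122.3
```

```bash
python3 -c "
from h import *
rel([[.634,.064,.056],[.634,.064,.047]],1.6)"
```

```text
t 16.8 p [0.6348 0.0624 0.2054] yaw_y 2.069635271893832 F [-0.2071 -0.6145 -6.8235] w 0.4487517131151266 q [ 0.0597  0.214   1.7158 -0.0014  1.2146  0.024 ]
[0.003, -0.0005, 0.2491, -0.0009, 0.0004, 0.0026]
[0.003, -0.0004, 0.2641, -0.0009, 0.0004, 0.0026]
```

>>> {"name": "play_rows", "arguments": {"commands": [[[0.003, 0, 0.06, 0, 0, 0.003, 1], [0.003, 0, 0.12, 0, 0, 0.003, 1], [0.003, 0, 0.18, 0, 0, 0.003, 1], [0.003, 0, 0.22, 0, 0, 0.003, 1], [0.003, 0, 0.25, 0, 0, 0.003, 1], [0.003, 0, 0.263, 0, 0, 0.003, 1], [0.003, 0, 0.263, 0, 0, 0.003, 1], [0.003, 0, 0.263, 0, 0, 0.003, 1]]]}}

```text
time: 17.6
tool_pos: [0.6373, 0.0629, 0.0518]
tcp_rot: [2.192, 2.246, 0.003]
wrist_force: [0.4, 0.0, -5.4]
width: 0.449
grip_force: 122.4
```

```bash
python3 -c "
from h import *
rel([[.633,.139,.047],[.633,.139,.043]],1.6)
print(bot.read_state()['torque'])
cv2.imwrite('pics/p1.png',bot.read_camera('top'));cv2.imwrite('pics/p1s.png',bot.read_camera('scene'))"
```

```text
t 17.6 p [0.6373 0.0629 0.0518] yaw_y 1.37107567960341 F [ 0.4454  0.0192 -5.3566] w 0.44889824736968464 q [ 0.0602  0.3604  1.836  -0.0014  0.9415  0.0371]
[0.1269, -0.0042, 0.0079, 0.0012, 0.0003, -0.0013]
[0.1269, -0.0043, 0.0145, 0.0012, 0.0003, -0.0013]
[ 0.1563 -0.0131 -0.045 ]
```

>>> {"name": "play_rows", "arguments": {"commands": [[[0, 0, 0.01, 0, 0, 0, 1], [0, 0, 0.01, 0, 0, 0, 1], [0, 0, 0.01, 0, 0, 0, 1]]]}}

```text
time: 18.0
tool_pos: [0.6368, 0.0635, 0.0454]
tcp_rot: [2.192, 2.247, 0.002]
wrist_force: [0.5, 0.2, -7.8]
width: 0.447
grip_force: 122.5
```

```bash
python3 -c "
from h import *
rel([[.633,.139,.047],[.633,.139,.043]],1.6)
print(bot.read_state()['torque'])"
```

```text
t 18.0 p [0.6368 0.0635 0.0454] yaw_y 1.4018133442902125 F [ 0.4875  0.2251 -7.8239] w 0.4470360359855273 q [ 0.061   0.3678  1.8397 -0.0013  0.9312  0.0374]
[0.1259, -0.0033, -0.0028, 0.0009, 0.0003, -0.0011]
[0.1259, -0.0033, 0.0038, 0.0009, 0.0003, -0.0011]
[0.2025 0.0563 0.0665]
```

>>> {"name": "play_rows", "arguments": {"commands": [[[0.025, -0.001, 0, 0, 0, 0, 1], [0.05, -0.002, 0, 0, 0, 0, 1], [0.075, -0.003, 0, 0, 0, 0, 1], [0.1, -0.003, 0, 0, 0, 0, 1], [0.126, -0.003, 0, 0, 0, 0, 1], [0.126, -0.003, 0, 0, 0, 0, 1], [0.126, -0.003, 0, 0, 0, 0, 1]]]}}

```text
time: 18.7
tool_pos: [0.6332, 0.1401, 0.0452]
tcp_rot: [2.19, 2.248, 0.002]
wrist_force: [0.0, -0.1, -6.4]
width: 0.447
grip_force: 122.5
```

```bash
python3 -c "
from h import *
rel([[.633,.139,.047],[.633,.139,.043]],1.6)
print(bot.read_state()['torque'])"
```

```text
t 18.7 p [0.6332 0.1401 0.0452] yaw_y 1.4977892348470665 F [ 0.0478 -0.1037 -6.4305] w 0.44698647510930684 q [ 0.1802  0.382   1.8201 -0.0021  0.9367  0.1553]
[-0.0018, -0.0004, -0.003, 0.001, 0.0004, -0.0006]
[-0.0017, -0.0004, 0.0037, 0.001, 0.0004, -0.0006]
[ 0.2183 -0.0221 -0.0377]
```

>>> {"name": "play_rows", "arguments": {"commands": [[[0, 0, 0.004, 0, 0, 0, 1], [0, 0, 0.007, 0, 0, 0, 1], [0, 0, 0.007, 0, 0, 0, 1], [0, 0, 0.007, 0, 0, 0, 1]]]}}

```text
time: 19.1
tool_pos: [0.6341, 0.1392, 0.0434]
tcp_rot: [2.194, 2.245, 0.005]
wrist_force: [-3.2, 3.2, 4.5]
width: 0.449
grip_force: 123.8
```

>>> {"name": "play_rows", "arguments": {"commands": [[[0, 0, 0, 0, 0, 0, -0.3], [0, 0, 0, 0, 0, 0, -1], [0, 0, 0, 0, 0, 0, -1], [0, 0, 0, 0, 0, 0, -1], [0, 0, 0, 0, 0, 0, -1], [0, 0, -0.05, 0, 0, 0, -1], [0, 0, -0.12, 0, 0, 0, -1], [0, 0, -0.2, 0, 0, 0, -1]]]}}

```text
time: 19.9
tool_pos: [0.6314, 0.1387, 0.1601]
tcp_rot: [2.194, 2.248, -0.003]
wrist_force: [0.2, 0.6, 0.6]
width: 1.001
grip_force: 0.0
```

```bash
python3 -c "
from h import *
rel([[.45,.0,.3]],1.6)
print(bot.read_state()['torque'])"
```

```text
t 19.9 p [0.6314 0.1387 0.1601] yaw_y 1.3900591638715374 F [0.1711 0.6022 0.586 ] w 1.0012190541427417 q [ 0.1785  0.2638  1.7414 -0.0016  1.1379  0.1549]
[-0.2242, -0.3082, -0.2324, -0.0004, 0.0005, -0.0012]
[ 0.0216 -0.0382 -0.011 ]
```

>>> {"name": "play_rows", "arguments": {"commands": [[[-0.05, -0.03, -0.1, 0, 0, 0, -1], [-0.56, -0.31, -0.2, 0, 0, 0, 1], [-0.56, -0.31, -0.2, 0, 0, 0, 1], [-0.56, -0.31, -0.2, 0, 0, 0, 1], [-0.56, -0.31, -0.2, 0, 0, 0, 1], [-0.56, -0.31, -0.2, 0, 0, 0, 1], [-0.56, -0.31, -0.2, 0, 0, 0, 1], [-0.56, -0.31, -0.2, 0, 0, 0, 1]]]}}

```text
time: 20.7
tool_pos: [0.4613, -0.188, 0.2778]
tcp_rot: [2.191, 2.246, 0.003]
wrist_force: [0.8, -0.8, -0.1]
width: 0.001
grip_force: 0.0
```

```bash
python3 - <<'E'
from h import *
print(bot.read_state()['tool_pos'],bot.read_state()['width'])
cv2.imwrite("pics/p2.png",np.hstack([crop("scene",195,215,90,90,4.4),crop("top",178,128,90,90,4.4)]))
E
```

```text
[ 0.4613 -0.188   0.2778] 0.0013015976128825002
```

View pics/p2.png

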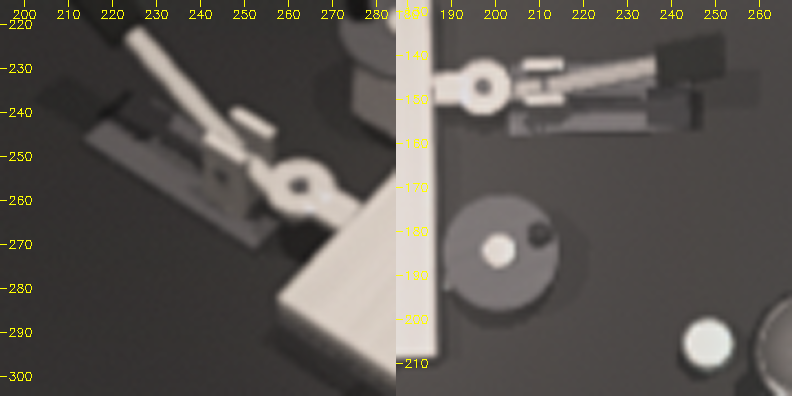

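The jack stands with its saddle end under the pad. In the top view the cheeks are at (210.9,146.1) and the paddle is at (244.3,140.7). In the scene view the cheeks are at (248.7,245.3).

```bash
python3 - <<'E'
from h import *
a=ray("top",(210.9,146.1),.074);b=ray("scene",(248.7,245.3),.074);p=ray("top",(244.3,140.7),.131);print(a,b,p)
d=(a-p)[:2];print(np.hypot(*d),np.degrees(np.arctan2(d[1],d[0])))
u=d/np.hypot(*d);g=(a+b)[:2]/2;print("saddle",g+.055*u, p[:2]+.18*u)
rel([[*p[:2],.17],[*p[:2],.135]],1.6)
E
```

```text
[0.6313 0.1429 0.074 ] [0.6343 0.1416 0.074 ] [0.6367 0.0141 0.131 ]
0.1288909590095087 92.3884429588539
saddle [0.6305 0.1972] [0.6292 0.194 ]
t 20.8 p [ 0.4608 -0.1916  0.2793] yaw_y 1.021382147926769 F [ 0.9837 -0.0012  0.2381] w -0.0014696009945363983 q [-0.4424 -0.105   1.9147 -0.0022  1.3252 -0.4597]
[0.3384, 0.2982, 0.182, 0.0016, 0.0016, -0.0032]
[0.3387, 0.2979, 0.2403, 0.0016, 0.0016, -0.0032]
```

Saddle estimate (0.630,0.196) against the pad at (0.632,0.196), so it is well placed. Next, hover over the paddle with fingers closed.

>>> {"name": "play_rows", "arguments": {"commands": [[[0.06, 0.05, 0, 0, 0, 0, 1], [0.13, 0.11, 0.02, 0, 0, 0, 1], [0.19, 0.17, 0.06, 0, 0, 0, 1], [0.25, 0.22, 0.1, 0, 0, 0, 1], [0.31, 0.26, 0.14, 0, 0, 0, 1], [0.352, 0.298, 0.18, 0, 0, -0.003, 1], [0.352, 0.298, 0.18, 0, 0, -0.003, 1], [0.352, 0.298, 0.18, 0, 0, -0.003, 1]]]}}

```text
time: 21.6
tool_pos: [0.6356, 0.0308, 0.1672]
tcp_rot: [-2.18, -2.261, 0.002]
wrist_force: [-0.2, 1.3, 0.8]
width: 0.001
grip_force: 0.0
```

```bash
python3 -c "
from h import *
rel([[.637,.0265,.14],[.637,.0165,.111],[.637,.0095,.082],[.637,.004,.062],[.637,.0025,.04]],1.6)"
```

```text
t 21.6 p [0.6356 0.0308 0.1672] yaw_y 2.0942107882954977 F [-0.2375  1.2828  0.8444] w 0.0011317154243994751 q [ 0.0097  0.2395  1.758  -0.001   1.1453 -0.0264]
[-0.0072, 0.0021, 0.0453, -0.0004, 0.0003, 0.0027]
[-0.0238, 0.0016, 0.0936, -0.0004, 0.0003, 0.0027]
[-0.0354, 0.0012, 0.142, -0.0004, 0.0003, 0.0027]
[-0.0445, 0.0009, 0.1753, -0.0004, 0.0003, 0.0027]
[-0.047, 0.0008, 0.212, -0.0004, 0.0003, 0.0027]
```

>>> {"name": "play_rows", "arguments": {"commands": [[[-0.007, 0.002, 0.045, 0, 0, 0, 1], [-0.015, 0.002, 0.07, 0, 0, 0, 1], [-0.024, 0.002, 0.094, 0, 0, 0, 1], [-0.03, 0.001, 0.118, 0, 0, 0, 1], [-0.035, 0.001, 0.142, 0, 0, 0, 1], [-0.04, 0.001, 0.16, 0, 0, 0, 1], [-0.044, 0.001, 0.175, 0, 0, 0, 1], [-0.044, 0.001, 0.175, 0, 0, 0, 1]]]}}

```text
time: 22.4
tool_pos: [0.6381, 0.0025, 0.0635]
tcp_rot: [2.183, 2.257, 0.002]
wrist_force: [-0.4, 0.9, 4.2]
width: 0.007
grip_force: 1.9
```

>>> {"name": "play_rows", "arguments": {"commands": [[[-0.001, 0, 0.015, 0, 0, 0, 1], [-0.002, 0, 0.03, 0, 0, 0, 1], [-0.002, 0, 0.032, 0, 0, 0, 1], [-0.002, 0, 0.032, 0, 0, 0, 1]]]}}

```text
time: 22.8
tool_pos: [0.6385, 0.0017, 0.0458]
tcp_rot: [2.182, 2.257, 0.003]
wrist_force: [-0.0, 1.2, 4.9]
width: 0.002
grip_force: 2.2
```

```bash
python3 - <<'E'
from h import *
rel([[.637,.0025,.04]],1.6)
im=bot.read_camera("scene"); cv2.imwrite("pics/d1.png",im)
# track the pad mark (dark spot) in scene: compare with earlier at (262.4,256.7)
K=[[.6317,.1962,.058],[.6317,.196,.068],[.6317,.196,.078]]; print(proj("scene",K))
c=cv2.cvtColor(im,cv2.COLOR_BGR2GRAY)[240:266,250:276]; print(c[::1,::2])
E
```

```text
t 22.8 p [0.6385 0.0017 0.0458] yaw_y 1.9404313030056288 F [-0.0305  1.1867  4.9248] w 0.002170423162723861 q [-0.0362  0.3647  1.8431 -0.0005  0.9308 -0.0698]
[0.0015, -0.0024, 0.0097, 0.0009, 0.0002, 0.0019]
[[262.8558 257.0148]
 [262.8791 254.8551]
 [262.954  252.706 ]]
[[158  74  44  40  35  35  35  38  50  49  49  50  54]
 [201 152  64  30  34  35  37  46  55  51  49  49  50]
 [186 199 135  46  32  36  44  53  56  53  50  51  49]
 [133 194 189 112  37  37  51  54  55  55  50  50  51]
 [ 93 146 195 172  50  42  52  52  53  55  52  50  50]
 [ 84  99 154 159  48  50  63  68  54  52  55  53  52]
 [ 83  82 104 108  57  98 120 132 100  59  55  56  54]
 [ 89  83  83  79 107 175 182 187 177 105  55  56  57]
 [116 112  93  84 160 202 201 203 204 164  83  55  57]
 [169 168 136 115 191 204 199 195 202 199 135  55  58]
 [190 187 179 160 199 202 179 155 191 204 174  63  58]
 [156 179 194 182 201 199 141 108 177 202 193  74  58]
 [104 153 190 186 202 196 111  83 166 202 206  93  54]
 [ 81 110 159 179 202 197 126  92 169 211 221 132  57]
 [ 81  81 109 148 201 200 178 151 191 220 227 183  97]
 [ 82  76  82 111 196 202 200 191 205 225 226 205 164]
 [ 82  75  78  86 171 203 204 203 204 214 215 206 199]
 [ 83  71  78  74 124 188 199 203 200 209 206 203 206]
 [ 82  70  74  69  79 136 176 190 180 203 204 203 205]
 [ 82  69  63  70  71  92 123 136 128 183 203 203 204]
 [ 83  63  51  57  67  82  81  75  77 138 190 205 201]
 [ 82  56  45  46  55  76  65  52  58  89 152 197 197]
 [ 80  49  55  42  46  60  52  53  57  64 101 166 196]
 [ 77  43  60  50  44  47  45  52  54  56  64 138 202]
 [ 76  46  67  69  48  42  40  43  44  45  55 160 207]
 [ 84  67  75  80  55  37  36  36  39  37  91 194 208]]
```

The pad mark rose from row 256.7 to 252, about 22 mm, so the top is fully raised with a 5 N press. Release now.

>>> {"name": "play_rows", "arguments": {"commands": [[[0, 0, 0, 0, 0, 0, 1], [0.002, 0, -0.032, 0, 0, 0, 1], [0.008, 0, -0.06, 0, 0, 0, 1], [0.018, 0, -0.1, 0, 0, 0, 1], [0.03, 0, -0.14, 0, 0, 0, 1], [0.045, 0, -0.175, 0, 0, 0, 1], [0.045, 0, -0.205, 0, 0, 0, 1], [0.045, 0, -0.205, 0, 0, 0, 1]]]}}

```text
time: 23.65
tool_pos: [0.6391, 0.0286, 0.1721]
tcp_rot: [2.178, 2.254, 0.009]
wrist_force: [-0.7, -0.1, 0.9]
width: 0.003
grip_force: 0.0
```

>>> {"name": "play_rows", "arguments": {"commands": [[[0, 0, 0, 0, 0, 0, 1], [0, 0, 0, 0, 0, 0, 1], [0, 0, 0, 0, 0, 0, 1], [0, 0, 0, 0, 0, 0, 1]]]}}

```text
time: 24.05
tool_pos: [0.6363, 0.0282, 0.167]
tcp_rot: [2.183, 2.257, -0.0]
wrist_force: [-0.1, -0.4, -0.6]
width: 0.004
grip_force: 0.0
```

```bash
python3 - <<'E'
from h import *
rel([[.637,.0265,.14],[.637,.0165,.111],[.637,.0095,.082],[.637,.004,.062],[.637,.002,.045],[.637,.002,.043]],1.6)
im=bot.read_camera("scene"); a=cv2.imread("pics/scene0.png")
def mark(g):
    c=g[246:262,256:270].astype(float); k=c.copy()
    return k
g=cv2.cvtColor(im,cv2.COLOR_BGR2GRAY); print(g[248:266,256:270:2])
t=bot.read_camera("top"); cv2.imwrite("pics/e_top.png",t); cv2.imwrite("pics/e_scene.png",im)
E
```

```text
t 24.05 p [0.6363 0.0282 0.167 ] yaw_y 1.919930233729356 F [-0.1373 -0.3785 -0.6383] w 0.004490002086237036 q [ 0.0056  0.2394  1.7585 -0.001   1.1429 -0.0275]
[-0.0027, 0.001, 0.045, 0.0002, 0.0003, 0.0018]
[-0.0194, 0.0005, 0.0933, 0.0002, 0.0003, 0.0018]
[-0.031, 0.0, 0.1417, 0.0002, 0.0003, 0.0018]
[-0.0401, -0.0003, 0.175, 0.0002, 0.0003, 0.0018]
[-0.0434, -0.0004, 0.2033, 0.0002, 0.0003, 0.0018]
[-0.0434, -0.0004, 0.2067, 0.0002, 0.0003, 0.0018]
[[ 80  36  35  34  36  36  36]
 [ 81  37  31  30  32  33  36]
 [ 81  33  42  61  60  36  33]
 [ 82  65 105 141 137  89  42]
 [108 143 178 189 189 173  95]
 [161 189 200 202 202 202 159]
 [191 200 202 193 195 203 193]
 [200 201 193 150 158 199 203]
 [199 201 169 101 118 197 202]
 [195 201 161  82 102 197 203]
 [185 202 182 106 126 197 210]
 [167 203 199 173 181 202 209]
 [139 201 203 200 202 211 205]
 [ 98 182 201 202 207 216 207]
 [ 57 130 180 191 201 206 205]
 [ 43  74 126 147 152 162 198]
 [ 57  51  78  95  89 103 169]
 [ 73  53  52  59  48  59 112]]
```

The mark is back at row 256.8, so the top is shut. Second stroke.

>>> {"name": "play_rows", "arguments": {"commands": [[[-0.003, 0.001, 0.045, 0, 0, 0, 1], [-0.011, 0.001, 0.07, 0, 0, 0, 1], [-0.019, 0.001, 0.093, 0, 0, 0, 1], [-0.025, 0, 0.118, 0, 0, 0, 1], [-0.031, 0, 0.142, 0, 0, 0, 1], [-0.036, 0, 0.16, 0, 0, 0, 1], [-0.04, 0, 0.175, 0, 0, 0, 1], [-0.042, 0, 0.19, 0, 0, 0, 1]]]}}

```text
time: 24.95
tool_pos: [0.6385, 0.0037, 0.0541]
tcp_rot: [2.183, 2.256, 0.004]
wrist_force: [-1.1, 4.4, 4.2]
width: -0.002
grip_force: 2.6
```

>>> {"name": "play_rows", "arguments": {"commands": [[[-0.001, 0, 0.013, 0, 0, 0, 1], [-0.001, 0, 0.015, 0, 0, 0, 1], [-0.001, 0, 0.015, 0, 0, 0, 1], [-0.001, 0, 0.015, 0, 0, 0, 1], [-0.001, 0, 0.015, 0, 0, 0, 1], [-0.001, 0, 0.015, 0, 0, 0, 1]]]}}

```text
time: 25.55
tool_pos: [0.6385, 0.0026, 0.0456]
tcp_rot: [2.181, 2.257, 0.003]
wrist_force: [0.5, 2.8, 4.8]
width: -0.002
grip_force: 2.1
```

```bash
python3 - <<'E'
from h import *
rel([[.637,.002,.043]],1.6); print(bot.read_state()['grip_force'])
g=cv2.cvtColor(bot.read_camera("scene"),cv2.COLOR_BGR2GRAY); print(g[248:258,256:270:2])
E
```

```text
t 25.55 p [0.6385 0.0026 0.0456] yaw_y 1.9394391263251962 F [0.4945 2.7968 4.8443] w -0.002005592971376297 q [-0.0346  0.3648  1.8435 -0.0008  0.9297 -0.068 ]
[-0.0009, -0.0026, 0.0043, 0.0011, 0.0003, 0.0019]
2.105237664654851
[[ 84 159 202 201 203 204 178]
 [115 191 203 199 194 203 203]
 [160 199 202 178 152 190 205]
 [181 201 199 139 104 175 203]
 [186 202 195 110  82 165 202]
 [179 202 197 127  92 169 208]
 [148 200 201 177 151 192 227]
 [111 196 203 200 191 208 232]
 [ 87 170 203 204 204 221 230]
 [ 77 122 189 199 208 235 230]]
```

Same raised state as the first stroke: mark at row 252, press about 4.8 N. Hand in.

```bash
python3 -c "
from workcell import bot
print(bot.finish_job())"
```

```text
the job is handed in; nothing more can be done
None
```

I handed the job in with the handwheel wound to its stop, the jack standing about 2 mm off the pad centre by camera, and the handle held down on its second stroke with the top up about 22 mm. The hand-in returned no verdict, so whether it passed is not known.

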